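# Fetch the nail clipper from behind the soap pump and cup

### The job

Get me the nail clipper that lies behind the soap pump and the toothbrush cup on the bamboo tray: first stand the pump and the cup out of the way on the cork mat, then lay the clipper flat in the middle of the ceramic dish, and only then put the pump and the cup back upright, each on the very spot on the tray where it stood at first. Never knock the pump or the cup over, and leave the comb, the little jar and the tin where they are.

Things in the scene. Friction and masses are not known exactly. Their poses are not given: they have to be found in the camera images.
- pump: Grey plastic soap pump, loose, 0.15-0.31 kg, upright on the tray: round body 54 mm across, 82 mm high, then neck and white push head 26 mm across, top at 113 mm. White spout along its -x, 11 mm wide, ends 44 mm from the axis, 103-112 mm up, within 0.3 rad of the tray's -x. Origin: centre of underside. Grip the body from above at 55-82 mm height, closing along its y, clear of the spout.
- cup: White ceramic toothbrush cup, empty, open-topped, loose, 0.13-0.25 kg, upright on the tray: round, 60 mm across at the rim, slightly narrower at the foot, 95 mm high, wall 4 mm. Origin: centre of underside, z up. Pump and cup stand side by side about 110 mm apart along the tray's y; which is left and which is right varies.
- clipper: Steel nail clipper, loose, 50 g, flat on the tray, 80 mm long (its x), 14 mm wide (y), 13.5 mm high. Origin: centre of underside, z up. It lies along the tray's x within 0.15 rad, behind (tray +x) the pump and cup and reaching a little between them; the gripper's body has no room over it until they are gone. Grip across the 14 mm width.
- tray: Bamboo tray, fixed, 220 mm (x) by 260 mm (y), with a rim 22 mm high and 8 mm wide. Origin: centre of its underside, z up; its floor, on which things stand, is 8 mm above the origin. Its -x side is the front (turned to the robot, within 0.25 rad).
- mat: Cork mat, the side area, fixed, 240 mm (x) by 140 mm (y), 4 mm thick, with nothing on it. Origin: centre of its underside, z up; its top is 4 mm above the origin. The tray, the mat and the dish lie side by side in any order, left, middle, right.
- dish: White ceramic dish, fixed, round, 160 mm across the rim, 18 mm high, empty; flat inner floor about 120 mm across, 5 mm above the underside. Origin: centre of its underside, z up.
- comb: Blue plastic comb, loose bystander, 160 mm long along its y, 30 mm wide, 5 mm thick, lying along the front edge of the tray. Origin: centre of its underside, z up.
- jar: Small glass cream jar with a white lid, loose bystander, 45 mm in diameter, 40 mm high, in one back corner of the tray. Origin: centre of its underside, z up.
- tin: Small flat round metal tin, loose bystander, 50 mm in diameter, 19 mm high, in the other back corner of the tray. Origin: centre of its underside, z up.
Mind the look-alikes: they are no part of the job. What is shaped like the cup but yellow is not meant.

How it is judged:
On the way, in this order (a step that is already met when the one before it is completed fails the run):
1. the pump and the cup both stand upright, released, on the cork mat (x of pump in the frame of mat between -0.12 and 0.12 m and y of pump in the frame of mat between -0.07 and 0.07 m and z of pump in the frame of mat between 0.002 and 0.008 m and angle between each of pump, cup's own z axis and vertical below 0.12 rad and x of cup in the frame of mat between -0.12 and 0.12 m and y of cup in the frame of mat between -0.07 and 0.07 m and z of cup in the frame of mat between 0.002 and 0.008 m and contact force between each of pump, cup and the fingers below 0.1 N and linear speed of each of pump, cup below 0.03 m/s), for 0.2 s.
2. the clipper lies flat and released in the middle of the dish while the pump and the cup still stand on the mat (x of pump in the frame of mat between -0.12 and 0.12 m and y of pump in the frame of mat between -0.07 and 0.07 m and z of pump in the frame of mat between 0.002 and 0.008 m and angle between each of pump, cup's own z axis and vertical below 0.12 rad and x of cup in the frame of mat between -0.12 and 0.12 m and y of cup in the frame of mat between -0.07 and 0.07 m and z of cup in the frame of mat between 0.002 and 0.008 m and horizontal distance between clipper and dish below 0.025 m and z of clipper in the frame of dish below 0.01 m and angle between clipper's own z axis and vertical below 0.15 rad and contact force between each of pump, cup, clipper and the fingers below 0.1 N and linear speed of clipper below 0.03 m/s), for 0.2 s.
At the end, for the whole second after the job is handed in: Pump and cup upright on the tray, each within 15 mm of its starting place (tilt under 0.1 rad); clipper flat in the dish, within 25 mm of its centre (tilt under 0.15 rad); all released and at rest; comb, jar and tin never shifted over 20 mm (distance of each of pump, cup from where it was at the start of the episode below 0.015 m and angle between each of pump, cup's own z axis and vertical below 0.1 rad and horizontal distance between clipper and dish below 0.025 m and z of clipper in the frame of dish below 0.01 m and angle between clipper's own z axis and vertical below 0.15 rad and contact force between each of pump, cup, clipper and the fingers below 0.1 N and linear speed of each of pump, cup, clipper below 0.03 m/s); the robot touches nothing.
It fails at once if the pump or the cup is knocked over (tilted by more than 0.6 rad) (angle between any of pump, cup's own z axis and vertical above 0.6 rad).
It fails at once if the comb is shifted by more than 20 mm (distance of comb from where it was at the start of the episode above 0.02 m).
It fails at once if the jar is shifted by more than 20 mm (distance of jar from where it was at the start of the episode above 0.02 m).
It fails at once if the tin is shifted by more than 20 mm (distance of tin from where it was at the start of the episode above 0.02 m).
It also fails if it takes over 128 s, if anything falls off the work surface, if the arm or the gripper's body presses on something with over 40 N, if the wrist force passes 120 N, or if a joint passes its speed limit or range.

### The arm

A 6-joint arm with a two-finger parallel gripper is mounted at the origin on the work surface. World frame = base frame: x ahead of the robot, y to its left, z up, the work surface at z = 0. Lengths are in m, angles in rad, forces in N, time in s.
With the tool pointing down it reaches from about 0.3 to 0.875 m from the base axis. Payload 6.4 kg.
Tool frame: the origin (TCP) lies at the very end of the fingers, on their centre line; the grasp point (between the pads) lies 19 mm behind it; x points along the fingers, y is the direction in which the jaws open and shut, and the axes are right-handed (so a half turn about x gives the same grasp; the last joint's range is limited). The gripper opens to 85 mm and grips with 20 to 120 N. Pads are 22 mm wide; open, the fingers measure 114 mm over their backs; the gripper's body (76 mm by 85 mm) begins 54 mm behind the grasp point. The pads swing forward as they close: fully open they stand 13 mm farther back than shut.
Start: joints at [-1.438, 0.181, 1.607, -0, 1.354, -0.206], TCP at [0.191, -0.542, 0.205] pointing down, gripper open.
Joint ranges: [-2.99, 2.99], [-0.89, 2.07], [0.3, 2.58], [-1.14, 4.28], [0, 2.63], [-3.12, 3.12]. Speed limits (rad/s): [2.57, 2.57, 3.01, 3.14, 3.14, 3.14].

### API

Orientations are given as a unit quaternion [w, x, y, z].
In Python, from bench import status, optics, hand_in gives the robot as it stands. The module is installed in compiled form; this text tells all that it offers.
- The arm moves only by the shell command python3 -m jog 'ROWS'. ROWS is JSON, one flat list of numbers, 5 for each row, row after row: the shift along the tool's x, y, z in mm, then the turn about the tool's x in degrees, then the opening in per cent of the stroke, from 0 (shut) to 100 (fully open). In form: [tx, ty, tz, yaw, gripper, tx, ty, tz, yaw, gripper, ...]. A call has exactly 5 rows; each row is the pose to reach, as a shift and turn from the pose commanded when the call began, along the tool's axes at that moment; what a row does not reach only later rows make up. A row lasts 1/10 s, in which the tool goes at most 50 mm and 8.59 degrees, less where a joint would pass 70% of its speed; a pose out of reach is approached as far as the arm can. A call with a gripper value outside its range is refused whole. The fingers move at their own pace and stop on an object; the grip force is fixed at half the most. Time passes only in rows, so rows that repeat a pose let the fingers close, or fill a call up. It gives the time, the measured TCP pose, the force and the opening at its end, in the units of the state.
- status.get_obs(): the state, without advancing time (a new reading comes with each control period).
- optics.camera(name): name is "scene" or "top" or "wrist"; returns the picture (384x512x3 uint8, red, green, blue); there is no depth.
- optics.get_calibration(name): a dict with "vertical_fov" (degrees; the focal length in pixels is half the picture's height over the tangent of half this angle, whatever the lens; pixels are square), "cx", "cy" (the principal point, pixels), "k1" (the pictures are not rectified: a ray, as slopes to the right and down, at radius r is drawn at 1 + k1 r^2 times it, then the intrinsics apply), "extrinsics" (4x4, takes a point from camera to world coordinates). Camera axes: x right, y up, looking along -z (the intrinsics and any distortion apply to the point x, -y, -z); pixel columns grow to the right and rows downward; lengths in m; the calibration is good to about 2 mm. A picture is of the moment at which its call begins: read the wrist's pose just before it. get_calibration takes no time and is no camera call; for the wrist camera it gives the pose at the moment of the call.
- hand_in(): hands the job in, once; it reports no verdict.
The state is a dict: "time_s": time; "q": joint angles; "dq": joint speeds; "joint_efforts": joint torques, N m; "eef_pos": TCP position; "eef_rot": TCP orientation; "wrist_force": force on the tool from outside, world axes, zero at the start; "torque": the same for the moment, N m; "opening": opening from 0.0 (shut) to 1.0 (fully open).
Only numpy, scipy, OpenCV 4.12 (cv2) and the standard library are available. Lean on these libraries where they do the work, as an engineer would, in place of code of your own. Each camera call takes 0.05 s, during which the arm holds its last target. There are 200 camera calls.

## Working session

There is one attempt and no reset: what is moved stays moved. The work goes in short steps, Python scripts to look and compute and a shell command to move; the robot and the scene stay as the last step left them, time stands still between calls to the robot, and variables do not carry over. Pictures are saved under pics/ and viewed, on a budget of 14 in all, crops included, one or two more only if the job needs it, and the job is handed in when it is done.

```bash
mkdir -p pics; cat > h.py <<'E'
import numpy as np, cv2
from bench import status, optics
def K(c,shape=(384,512)):
    f=shape[0]/2/np.tan(np.radians(c["vertical_fov"])/2); return f
def ray(c,u,v):
    f=K(c); x=(u-c["cx"])/f; y=(v-c["cy"])/f; rd=np.hypot(x,y); r=rd
    for _ in range(50): r=rd/(1+c["k1"]*r*r)
    s=r/rd if rd>0 else 1
    E=np.array(c["extrinsics"]); return E[:3,3],E[:3,:3]@np.array([x*s,-y*s,-1])
def at(c,u,v,z):
    o,d=ray(c,u,v); return o+d*(z-o[2])/d[2]
def proj(c,p):
    E=np.array(c["extrinsics"]); q=E[:3,:3].T@(np.array(p)-E[:3,3]); x=q[0]/-q[2]; y=-q[1]/-q[2]
    k=1+c["k1"]*(x*x+y*y); f=K(c); return np.array([x*k*f+c["cx"],y*k*f+c["cy"]])
def snap(name,path,crop=None,scale=1.5):
    c=optics.get_calibration(name); im=optics.camera(name)[:,:,::-1]
    np.save(path.replace('.png','.npy'),im)
    if crop: x0,y0,x1,y1=crop; im=im[y0:y1,x0:x1]
    cv2.imwrite(path,cv2.resize(im,None,fx=scale,fy=scale,interpolation=cv2.INTER_CUBIC)); return c
E
python3 - <<'E'
from h import *
for n in("top","scene"):
    c=snap(n,f"pics/{n}0.png"); print({k:np.round(v,4).tolist() for k,v in c.items()})
print(status.get_obs())
E
```

```text
{'vertical_fov': 57.9836, 'cx': 253.8875, 'cy': 193.2403, 'k1': -0.0075, 'extrinsics': [[0.0205, 0.9876, -0.1555, 0.4057], [-0.9991, 0.0146, -0.0387, -0.0238], [-0.036, 0.1562, 0.9871, 0.8716], [0.0, 0.0, 0.0, 1.0]]}
{'vertical_fov': 50.2849, 'cx': 253.8753, 'cy': 194.816, 'k1': -0.1223, 'extrinsics': [[-0.0579, -0.8421, 0.5363, 1.2627], [0.9982, -0.0555, 0.0205, 0.0321], [0.0125, 0.5365, 0.8438, 1.1408], [0.0, 0.0, 0.0, 1.0]]}
{'time_s': 0.1, 'q': array([-1.43826103e+00,  1.81434152e-01,  1.60788295e+00,  1.06376585e-05,
        1.35380594e+00, -2.06299437e-01]), 'dq': array([ 8.06974095e-04, -6.06103885e-04, -1.04196911e-03,  1.17105848e-03,
        1.39605163e-03,  8.86216170e-05]), 'joint_efforts': array([ 4.02592168e-04, -4.45882487e+01, -3.52238595e+01, -2.46430463e-04,
        4.21787016e-03,  1.03673580e-05]), 'eef_pos': array([ 0.19107306, -0.54177111,  0.20380472]), 'eef_rot': array([ 0.11868252,  0.69700681,  0.11976365, -0.69695957]), 'wrist_force': array([-0.15951122, -0.0224261 , -0.70279853]), 'torque': array([0.02857845, 0.00655062, 0.00440804]), 'opening': 1.003139404330348}
```

View pics/top0.png

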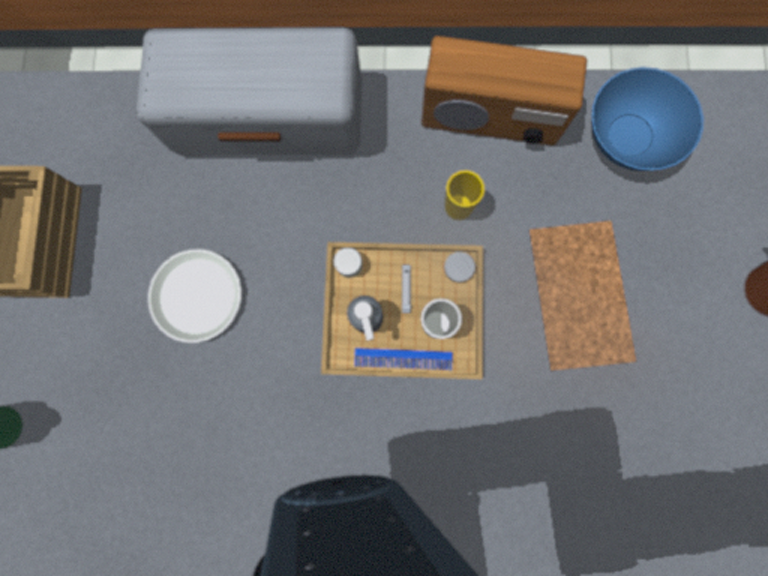

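View pics/scene0.png

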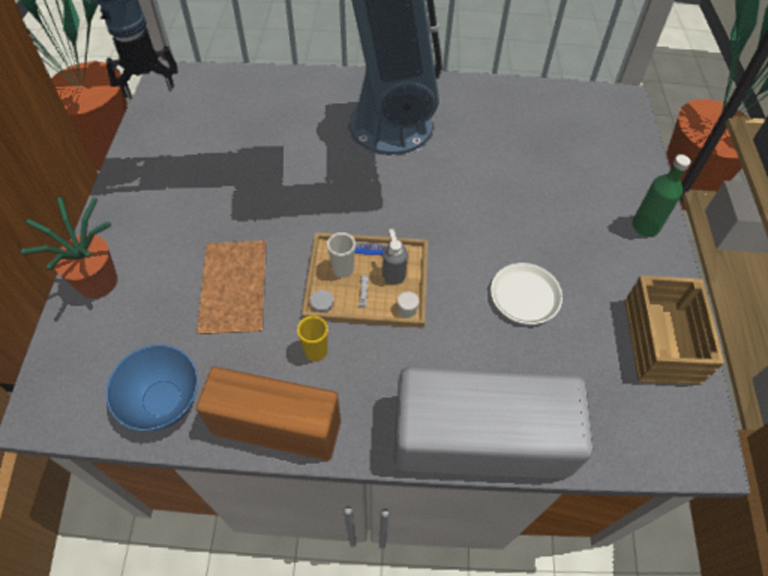

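The scene (top picture): the target cup is white, at (441,319). Its look-alike is the yellow cup at (465,193). The pump is at (366,315) with its spout at (369,338), the clipper at (406,288), jar (347,262), tin (460,267) and comb (403,360). The dish is at (195,296) and the mat at (582,296). I'll check this in one close crop.

```bash
python3 - <<'E'
from h import *
im=np.load("pics/top0.npy")[150:260,205:335]
cv2.imwrite("pics/crop1.png",cv2.resize(im,None,fx=6,fy=5.4545,interpolation=cv2.INTER_CUBIC) if 0 else cv2.resize(im,None,fx=5.4,fy=5.4,interpolation=cv2.INTER_CUBIC))
E
```

```text
(no output)
```

View pics/crop1.png

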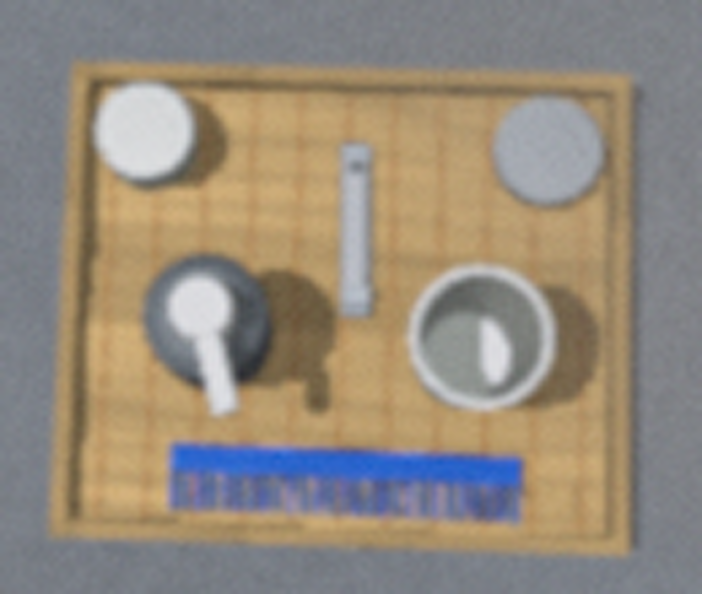

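```bash
cat >> h.py <<'E'
from scipy.spatial.transform import Rotation as R
def tool():
    o=status.get_obs(); q=o["eef_rot"]; M=R.from_quat([q[1],q[2],q[3],q[0]]).as_matrix(); return o,M
def go(p,ydir=None):
    "shift in tool mm, and yaw deg to bring tool y along ydir (mod 180)"
    o,M=tool(); d=M.T@(np.array(p)-o["eef_pos"])*1000; yaw=None
    if ydir is not None:
        a=M.T@np.array([*ydir,0]); yaw=np.degrees(np.arctan2(a[2],a[1])); yaw=(yaw+90)%180-90
    print("shift",d.round(1),"yaw",yaw)
E
python3 - <<'E'
from h import *
c=optics.get_calibration("top")
cr=lambda x,y:((x+.5)/5.4-.5+205,(y+.5)/5.4-.5+150)
fl=lambda x,y:((x+.5)/1.5-.5,(y+.5)/1.5-.5)
A=lambda n,uv,z:print(n,at(c,*uv,z).round(4))
A("cup",cr(483,337),.103);A("pump",cr(201,308),.121);A("spout",cr(224,412),.115)
A("clipB",cr(356,144),.0215);A("clipF",cr(357,315),.0215)
for p in((75,64),(632,75),(632,552),(52,537)):A("tray",cr(*p),.022)
A("jar",cr(145,132),.048);A("tin",cr(549,150),.027)
for p in((530,229),(611,221),(634,361),(551,370)):A("mat",fl(*p),.004)
A("dish",fl(195,295),.018); A("yellow",fl(465,190),.095)
o,M=tool();print(M.round(3))
cs=optics.get_calibration("scene")
for p in ((341,241,.103),(396,247,.121),(526,292,.018)):print(at(cs,*fl(p[0],p[1]),p[2]).round(4))
E
```

```text
cup [ 0.4859 -0.0836  0.103 ]
pump [0.4939 0.0314 0.121 ]
spout [0.4525 0.0215 0.115 ]
clipB [ 0.5832 -0.0312  0.0215]
clipF [ 0.5036 -0.0327  0.0215]
tray [0.6196 0.1009 0.022 ]
tray [ 0.6173 -0.1584  0.022 ]
tray [ 0.3994 -0.1563  0.022 ]
tray [0.4007 0.1033 0.022 ]
jar [0.5819 0.0642 0.048 ]
tin [ 0.5804 -0.1195  0.027 ]
mat [ 0.6516 -0.2418  0.004 ]
mat [ 0.6672 -0.3789  0.004 ]
mat [ 0.4315 -0.4047  0.004 ]
mat [ 0.4143 -0.2702  0.004 ]
dish [0.5271 0.3232 0.018 ]
yellow [ 0.6873 -0.1205  0.095 ]
[[-0.     0.332 -0.943]
 [ 0.002 -0.943 -0.332]
 [-1.    -0.001 -0.   ]]
[ 0.4797 -0.0853  0.103 ]
[0.5012 0.0317 0.121 ]
[0.5269 0.3219 0.018 ]
```

```bash
python3 -m jog '[-8,-32,-36,6,100,-16,-65,-72,12,100,-24,-98,-109,19.4,100,-32,-130,-145,19.4,100,-40,-162,-180,19.4,100]'; python3 - <<'E'
from h import *
go([.47,-.03,.30],[0,-1]); print(tool()[1].round(3))
E
```

```text
time_s: 0.6
eef_pos: [0.3075, -0.3277, 0.2445]
eef_rot: [0.0, -0.707, -0.0, 0.707]
wrist_force: [0.5, 0.4, 0.1]
opening: 0.998
shift [ -55.3 -297.8 -162.4] yaw -0.0243219947346347
[[-0.    -0.    -1.   ]
 [ 0.001 -1.     0.   ]
 [-1.    -0.001  0.   ]]
```

```bash
python3 -m jog '[-9,-42,-23,0,100,-18,-84,-46,0,100,-27,-126,-69,0,100,-36,-168,-92,0,100,-45,-205,-112,0,100]';python3 -m jog '[-5,-42,-23,0,100,-10,-93,-51,0,100,-10,-93,-51,0,100,-10,-93,-51,0,100,-10,-93,-51,0,100]'; python3 - <<'E'
from h import *
c=snap("wrist","pics/w1.png"); print({k:np.round(v,4).tolist() for k,v in c.items()})
for n,p in dict(cup=[.486,-.084,.103],pump=[.494,.031,.121],clip=[.543,-.032,.0215]).items(): print(n,(proj(c,p)*1.5).round(0))
E
```

```text
time_s: 1.1
eef_pos: [0.4195, -0.1224, 0.2899]
eef_rot: [0.0, 0.707, 0.0, -0.707]
wrist_force: [0.2, -0.2, -0.2]
opening: 1.001
time_s: 1.6
eef_pos: [0.4694, -0.0323, 0.299]
eef_rot: [-0.0, -0.707, 0.0, 0.708]
wrist_force: [-0.5, -0.5, -0.1]
opening: 1.0
{'vertical_fov': 71.3625, 'cx': 256.6418, 'cy': 189.2472, 'k1': -0.0628, 'extrinsics': [[-0.0002, 0.9653, 0.2613, 0.5355], [-1.0, -0.0001, -0.0004, -0.0315], [-0.0003, -0.2613, 0.9653, 0.4683], [0.0, 0.0, 0.0, 1.0]]}
cup [443. 232.]
pump [313. 225.]
clip [386. 169.]
```

View pics/w1.png

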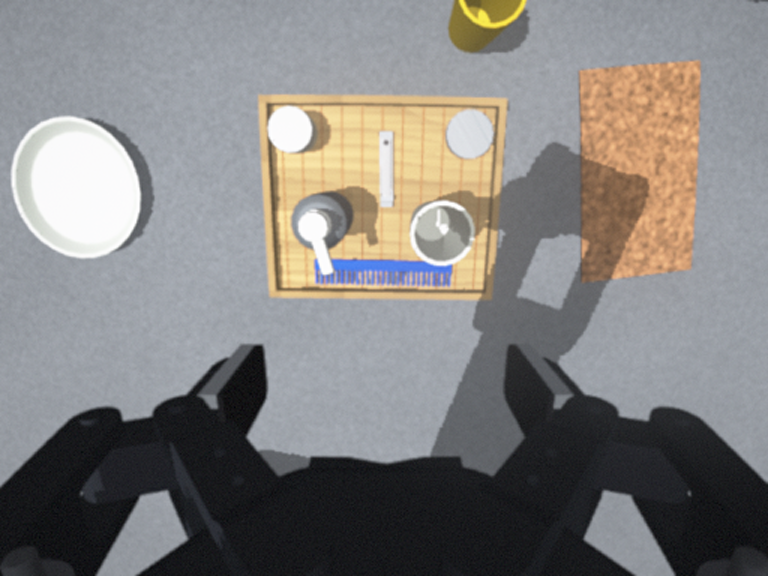

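The predictions match the wrist picture to within 2 px: cup (442,234), pump head (313,224), clipper (386,169). The dish is at (76,187) and the mat on the right. Next I'll grasp the cup.

```bash
python3 -m jog '[0,42,-13,0,100,20,52,-16,0,100,60,52,-16,0,100,100,52,-16,0,100,130,52,-16,0,100]'; python3 -m jog '[0,0,0,0,100,30,0,0,0,100,60,0,0,0,100,90,0,0,0,100,112,0,0,0,100]'; python3 -m jog '[0,0,0,0,100,0,0,0,0,60,0,0,0,0,50,0,0,0,0,50,0,0,0,0,50]';python3 -m jog '[0,0,0,0,50,0,0,0,0,50,0,0,0,0,50,0,0,0,0,50,0,0,0,0,50]'
```

```text
time_s: 2.15
eef_pos: [0.4841, -0.0853, 0.167]
eef_rot: [0.001, -0.706, 0.001, 0.708]
wrist_force: [0.2, 1.1, -0.9]
opening: 1.002
time_s: 2.65
eef_pos: [0.4863, -0.0851, 0.0579]
eef_rot: [-0.0, 0.707, -0.001, -0.707]
wrist_force: [-0.2, -0.1, -0.2]
opening: 1.002
time_s: 3.15
eef_pos: [0.4881, -0.0848, 0.0608]
eef_rot: [0.001, 0.709, -0.001, -0.706]
wrist_force: [-1.2, 0.5, 8.1]
opening: 0.671
time_s: 3.65
eef_pos: [0.4881, -0.0848, 0.0608]
eef_rot: [0.001, 0.709, -0.001, -0.706]
wrist_force: [-1.3, 0.5, 6.9]
opening: 0.679
```

```bash
python3 -m jog '[-8,0,0,0,50,-20,0,0,0,50,-35,0,0,0,50,-50,0,0,0,50,-60,0,0,0,50]'; python3 -m jog '[0,20,-10,0,50,0,60,-30,0,50,0,105,-52,0,50,0,150,-74,0,50,0,190,-94,0,50]'; python3 -m jog '[0,25,-12,0,50,0,42,-20,0,50,0,42,-20,0,50,0,42,-20,0,50,0,42,-20,0,50]'; python3 -c "
from h import *
c=snap('wrist','pics/w2.png');go([.6006,-.317,.117],[0,-1])"
```

```text
time_s: 4.15
eef_pos: [0.4868, -0.084, 0.1199]
eef_rot: [0.0, 0.708, -0.0, -0.706]
wrist_force: [0.7, -0.8, -2.2]
opening: 0.67
time_s: 4.65
eef_pos: [0.5809, -0.2759, 0.1184]
eef_rot: [0.0, 0.707, -0.0, -0.707]
wrist_force: [1.1, -0.5, -1.7]
opening: 0.671
time_s: 5.15
eef_pos: [0.5997, -0.3145, 0.1176]
eef_rot: [-0.0, -0.707, -0.001, 0.707]
wrist_force: [-0.2, -0.2, -2.6]
opening: 0.673
shift [ 0.7  2.6 -0.8] yaw 0.06312668171383962
```

View pics/w2.png

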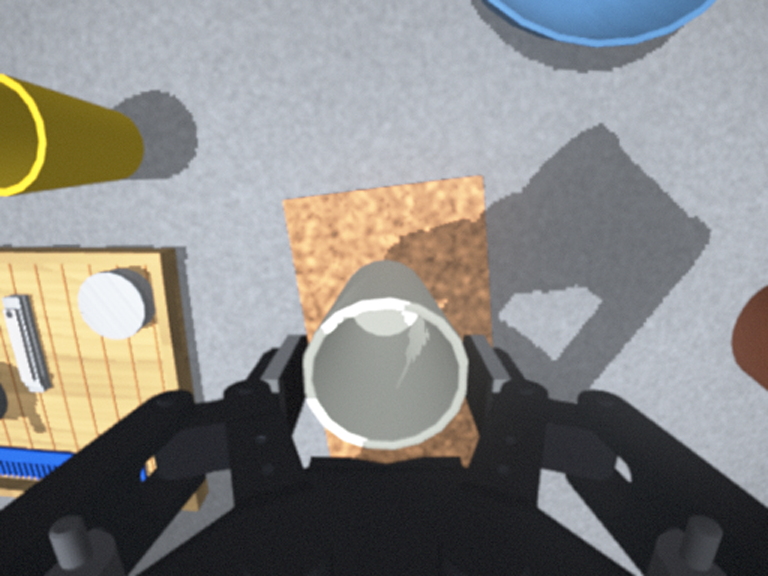

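The cup is held upright over the mat, rim centred at (385,370).

```bash
python3 -m jog '[20,2,0,0,50,40,3,0,0,50,52,3,0,0,50,57,3,0,0,50,60,3,0,0,50]'; python3 -m jog '[1,0,0,0,50,2,0,0,0,50,2,0,0,0,50,2,0,0,0,50,2,0,0,0,50]'
```

```text
time_s: 5.7
eef_pos: [0.6, -0.3182, 0.0575]
eef_rot: [-0.0, -0.707, -0.0, 0.707]
wrist_force: [0.2, -0.3, -1.6]
opening: 0.673
time_s: 6.2
eef_pos: [0.6007, -0.3189, 0.0569]
eef_rot: [0.0, 0.708, -0.0, -0.707]
wrist_force: [-1.0, 1.5, 5.6]
opening: 0.666
```

```bash
python3 -m jog '[0,0,0,0,75,0,0,0,0,85,0,0,0,0,100,0,0,0,0,100,-3,0,0,0,100]'; python3 -m jog '[-20,0,0,0,100,-50,0,0,0,100,-90,0,0,0,100,-120,0,0,0,100,-140,0,0,0,100]';python3 -m jog '[0,-20,10,0,100,0,-65,20,0,100,0,-110,35,0,100,0,-155,48,0,100,0,-200,61,0,100]'; python3 -c "
from h import *
go([.494,.031,.18],[0,-1])"
```

```text
time_s: 6.7
eef_pos: [0.5996, -0.3184, 0.058]
eef_rot: [0.0, -0.707, -0.0, 0.707]
wrist_force: [0.5, -0.4, 0.2]
opening: 0.999
time_s: 7.2
eef_pos: [0.601, -0.3194, 0.2022]
eef_rot: [0.001, 0.708, -0.001, -0.706]
wrist_force: [0.5, 0.3, -0.6]
opening: 1.003
time_s: 7.7
eef_pos: [0.5382, -0.1171, 0.1988]
eef_rot: [-0.0, 0.707, -0.0, -0.707]
wrist_force: [1.2, -0.1, -0.0]
opening: 1.001
shift [  18.8 -148.1   44.3] yaw -0.01936969096284713
```

```bash
python3 -m jog '[0,-45,13,0,100,5,-90,27,0,100,12,-130,39,0,100,19,-148,44,0,100,19,-148,44,0,100]'; python3 -c "
from h import *
c=snap('wrist','pics/w3.png');go([.494,.031,.057],[0,-1])
print(proj(c,[.494,.031,.121])*1.5, proj(c,[.494,.031,.09])*1.5)"
```

```text
time_s: 8.2
eef_pos: [0.4935, 0.0318, 0.179]
eef_rot: [-0.001, -0.707, -0.002, 0.708]
wrist_force: [-1.2, -1.0, 0.1]
opening: 1.0
shift [122.7  -0.8   0.5] yaw 0.1582923884656111
[387.84873809 290.45391712] [387.58456196 277.51724168]
```

View pics/w3.png

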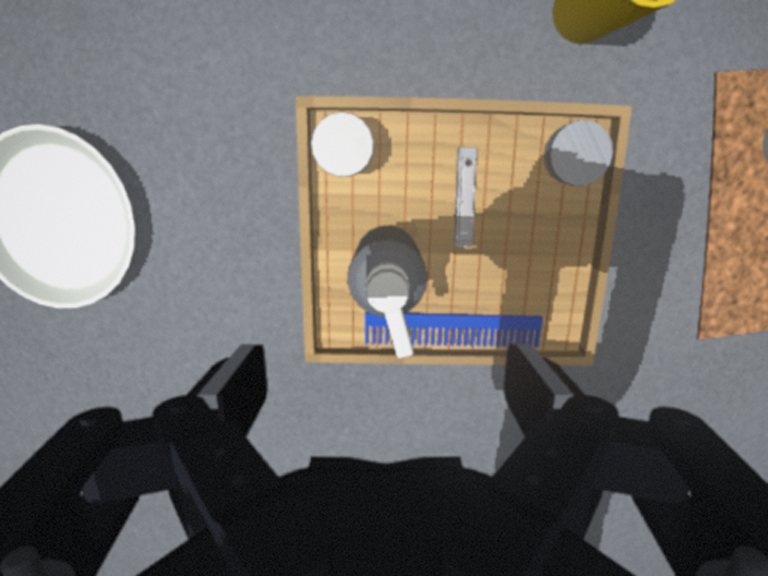

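The pump head at (387,288) is where I predicted; the grip line is centred and clear of the spout, which points to (402,355). I'll descend and grip.

```bash
python3 -m jog '[20,0,0,0,100,55,0,0,0,100,85,-1,0,0,100,110,-1,0,0,100,122,-1,0,0,100]'; python3 -m jog '[0,0,0,0,80,0,0,0,0,60,0,0,0,0,40,0,0,0,0,40,0,0,0,0,40]';python3 -m jog '[0,0,0,0,40,0,0,0,0,40,0,0,0,0,40,0,0,0,0,40,0,0,0,0,40]'
```

```text
time_s: 8.75
eef_pos: [0.4943, 0.0292, 0.0558]
eef_rot: [0.001, -0.706, 0.0, 0.708]
wrist_force: [-0.8, -0.1, 0.2]
opening: 1.002
time_s: 9.25
eef_pos: [0.4966, 0.0306, 0.06]
eef_rot: [-0.0, 0.708, 0.0, -0.706]
wrist_force: [-2.1, 2.2, 4.8]
opening: 0.559
time_s: 9.75
eef_pos: [0.4966, 0.0306, 0.06]
eef_rot: [0.0, 0.708, 0.0, -0.706]
wrist_force: [-1.6, 2.7, 5.6]
opening: 0.561
```

```bash
python3 -m jog '[-8,0,0,0,40,-20,0,0,0,40,-35,0,0,0,40,-50,0,0,0,40,-62,0,0,0,40]'; python3 -m jog '[0,20,1,0,40,0,55,2,0,40,0,95,4,0,40,0,135,6,0,40,0,175,7,0,40]'; python3 -m jog '[0,40,2,0,40,0,80,4,0,40,0,120,5,0,40,0,155,6,0,40,0,175,6,0,40]'; python3 -m jog '[0,5,0,0,40,0,10,0,0,40,0,10,0,0,40,0,10,0,0,40,0,10,0,0,40]'; python3 -c "
from h import *
c=snap('wrist','pics/w4.png');go([.483,-.331,.056],[0,-1])"
```

```text
time_s: 10.25
eef_pos: [0.4956, 0.0301, 0.1217]
eef_rot: [0.0, 0.708, -0.0, -0.706]
wrist_force: [0.3, -0.1, -3.1]
opening: 0.554
time_s: 10.75
eef_pos: [0.4879, -0.1463, 0.1206]
eef_rot: [0.0, 0.707, -0.0, -0.707]
wrist_force: [-0.3, 0.7, -2.3]
opening: 0.551
time_s: 11.25
eef_pos: [0.4818, -0.3228, 0.1205]
eef_rot: [-0.0, 0.707, -0.001, -0.707]
wrist_force: [0.4, 0.7, -3.0]
opening: 0.556
time_s: 11.75
eef_pos: [0.4823, -0.3285, 0.1196]
eef_rot: [-0.0, -0.707, -0.001, 0.707]
wrist_force: [0.3, -0.9, -2.4]
opening: 0.551
shift [63.6  2.4 -0.7] yaw 0.08197775192189738
```

View pics/w4.png

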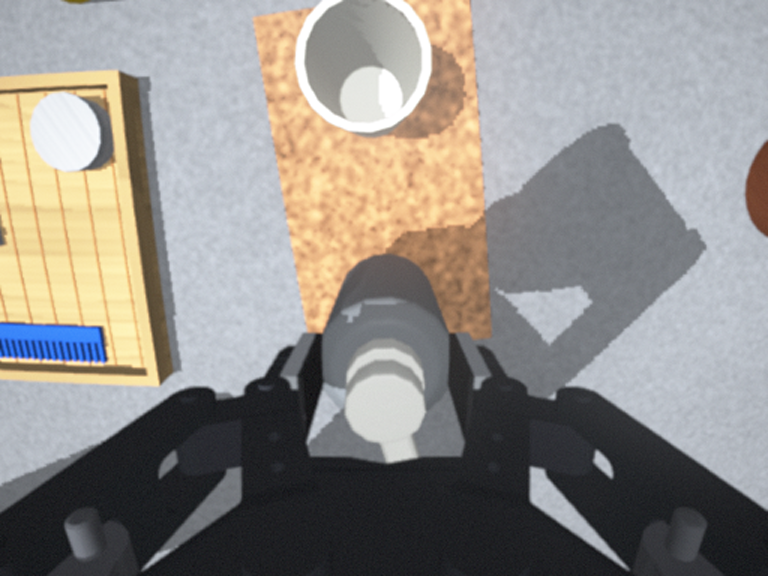

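The cup stands on the mat at (364,65). The pump is held upright with its head at (386,400), over the near half of the mat. I'll lower it.

```bash
python3 -m jog '[20,1,0,0,40,40,2,0,0,40,52,2,0,0,40,58,2,0,0,40,61,2,0,0,40]'; python3 -m jog '[1,0,0,0,40,2,0,0,0,40,2.5,0,0,0,40,2.5,0,0,0,40,2.5,0,0,0,40]'
```

```text
time_s: 12.3
eef_pos: [0.482, -0.3313, 0.0582]
eef_rot: [-0.0, -0.707, -0.0, 0.707]
wrist_force: [0.0, 0.9, -3.5]
opening: 0.553
time_s: 12.8
eef_pos: [0.4823, -0.3319, 0.0565]
eef_rot: [0.0, 0.707, -0.0, -0.707]
wrist_force: [0.1, 0.5, -2.2]
opening: 0.554
```

```bash
python3 -m jog '[1,0,0,0,40,1.5,0,0,0,40,2,0,0,0,40,2,0,0,0,40,2,0,0,0,40]'
```

```text
time_s: 13.3
eef_pos: [0.4835, -0.3323, 0.0561]
eef_rot: [0.001, 0.708, -0.001, -0.706]
wrist_force: [1.0, 2.5, 8.2]
opening: 0.557
```

Contact. I'll release, rise, and head for the clipper.

```bash
python3 -m jog '[0,0,0,0,65,0,0,0,0,80,0,0,0,0,100,0,0,0,0,100,-2,0,0,0,100]'; python3 -m jog '[-20,0,0,0,100,-50,0,0,0,100,-90,0,0,0,100,-120,0,0,0,100,-140,0,0,0,100]'; python3 -m jog '[0,-30,-5,0,100,0,-75,-12,0,100,0,-120,-20,0,100,0,-165,-27,0,100,0,-205,-34,0,100]'; python3 -m jog '[0,-40,-6,0,100,0,-75,-12,0,100,0,-95,-16,0,100,0,-95,-16,0,100,0,-95,-16,0,100]'; python3 -c "
from h import *
c=snap('wrist','pics/w5.png'); snap('top','pics/t5.png',(150,100,470,290),2.4)
go([.543,-.032,.15],[0,-1])"
```

```text
time_s: 13.8
eef_pos: [0.4817, -0.3315, 0.0557]
eef_rot: [0.0, -0.707, -0.0, 0.707]
wrist_force: [0.5, 0.5, -0.0]
opening: 1.007
time_s: 14.3
eef_pos: [0.4828, -0.3325, 0.1992]
eef_rot: [0.001, 0.708, -0.001, -0.706]
wrist_force: [0.9, 0.1, -0.1]
opening: 1.002
time_s: 14.8
eef_pos: [0.5159, -0.1247, 0.1963]
eef_rot: [0.0, 0.707, 0.0, -0.707]
wrist_force: [0.2, 0.7, -0.5]
opening: 1.002
time_s: 15.3
eef_pos: [0.532, -0.0316, 0.1961]
eef_rot: [-0.001, -0.707, -0.0, 0.707]
wrist_force: [-0.3, -0.6, 0.1]
opening: 1.001
shift [ 46.1  -0.6 -11.1] yaw -0.034984094395525744
```

View pics/w5.png

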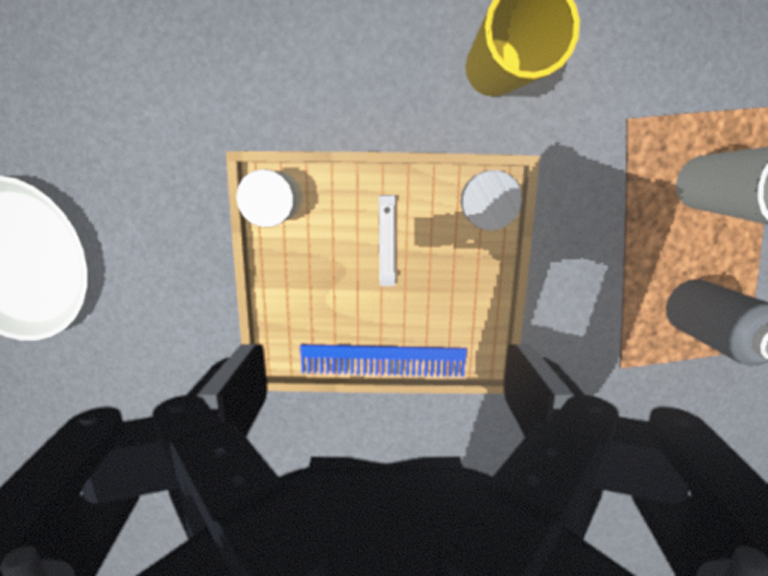

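View pics/t5.png

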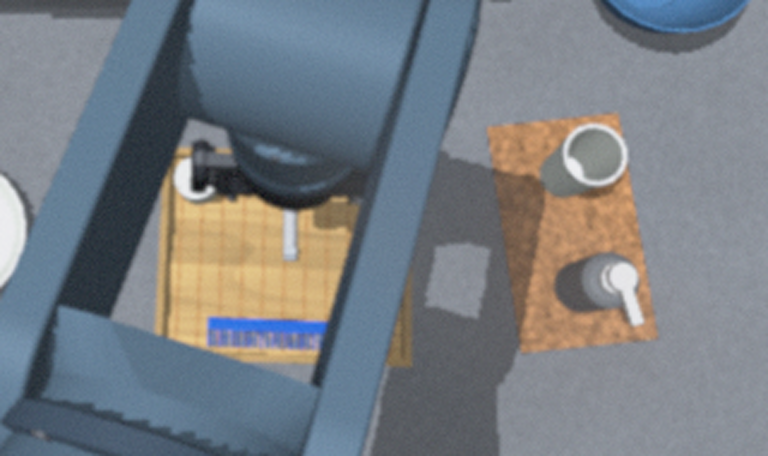

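Pump and cup both stand upright on the mat. The clipper runs from (388,197) to (388,284), straight under the gripper.

```bash
python3 -c "
from h import *
c=optics.get_calibration('wrist')
f=lambda x,y:((x+.5)/1.5-.5,(y+.5)/1.5-.5)
a=at(c,*f(388,197),.0215);b=at(c,*f(388,284),.0215);print(a,b,np.linalg.norm(a-b));m=(a+b)/2
print([at(c,*f(*p),.018)[:2].round(3) for p in((0,178),(86,260),(22,340))])
go([m[0],m[1],.012],[0,-1])"; python3 -m jog '[20,0,-5,0,60,50,0,-11,0,35,80,0,-11,0,35,110,0,-11,0,35,140,0,-11,0,35]'; python3 -m jog '[15,0,0,0,35,25,0,0,0,35,30,0,0,0,35,30,0,0,0,35,30,0,0,0,35]'
```

```text
[ 0.58098108 -0.03411273  0.0215    ] [ 0.5051785  -0.03416579  0.0215    ] 0.07580260108531053
[array([0.603, 0.314]), array([0.527, 0.243]), array([0.447, 0.329])]
shift [184.1   1.5 -11.2] yaw -0.034984094395525744
time_s: 15.9
eef_pos: [0.543, -0.0332, 0.055]
eef_rot: [-0.001, 0.707, -0.001, -0.707]
wrist_force: [0.0, -0.9, -0.5]
opening: 0.357
time_s: 16.4
eef_pos: [0.544, -0.032, 0.0272]
eef_rot: [0.0, 0.708, -0.0, -0.706]
wrist_force: [-0.2, 0.3, -0.5]
opening: 0.354
```

```bash
python3 -m jog '[5,1,0,0,35,10,1.5,0,0,35,13,1.5,0,0,35,14,1.5,0,0,35,14,1.5,0,0,35]'; python3 -m jog '[0,0,0,0,20,0,0,0,0,5,0,0,0,0,5,0,0,0,0,5,0,0,0,0,5]'
```

```text
time_s: 16.9
eef_pos: [0.5427, -0.0331, 0.0118]
eef_rot: [-0.0, -0.707, -0.0, 0.707]
wrist_force: [-0.3, 0.3, 0.0]
opening: 0.352
time_s: 17.4
eef_pos: [0.543, -0.0332, 0.0122]
eef_rot: [0.0, 0.707, 0.0, -0.707]
wrist_force: [0.3, 0.5, -0.2]
opening: 0.047
```

```bash
python3 -m jog '[0,0,0,0,0,0,0,0,0,0,0,0,0,0,0,0,0,0,0,0,0,0,0,0,0]'; python3 -m jog '[-10,0,0,0,0,-25,0,0,0,0,-45,0,0,0,0,-60,0,0,0,0,-60,0,0,0,0]'; python3 -c "
from h import *
c=snap('wrist','pics/w6.png')"
```

```text
time_s: 17.9
eef_pos: [0.543, -0.0332, 0.0121]
eef_rot: [0.0, 0.707, 0.0, -0.707]
wrist_force: [0.4, 0.3, 0.5]
opening: -0.001
time_s: 18.4
eef_pos: [0.5454, -0.0338, 0.0756]
eef_rot: [0.001, 0.709, -0.0, -0.705]
wrist_force: [-0.5, -0.2, 0.5]
opening: 0.001
```

View pics/w6.png

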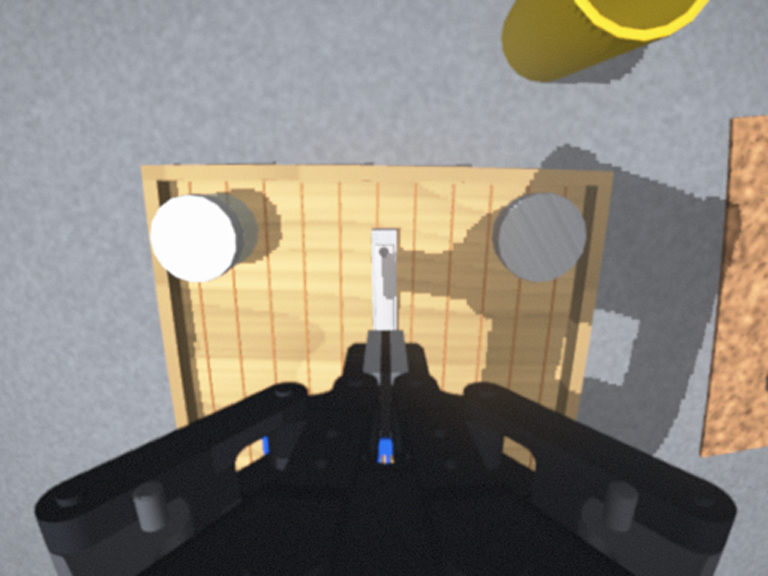

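The clipper hasn't moved, from (385,230) to about (385,330), and nothing was gripped. The shut fingers passed above it, so the real fingertips sit higher than the TCP value says. I'll descend in small steps and watch the force.

```bash
python3 -m jog '[0,0,0,0,35,0,0,0,0,35,20,0,0,0,35,40,0,0,0,35,58,0,0,0,35]'; python3 -m jog '[2,0,0,0,35,4,0,0,0,35,5,0,0,0,35,5,0,0,0,35,5,0,0,0,35]'; python3 -m jog '[1,0,0,0,35,2,0,0,0,35,3,0,0,0,35,3,0,0,0,35,3,0,0,0,35]'; python3 -m jog '[1,0,0,0,35,2,0,0,0,35,3,0,0,0,35,3,0,0,0,35,3,0,0,0,35]'
```

```text
time_s: 18.95
eef_pos: [0.5421, -0.0329, 0.0124]
eef_rot: [0.0, -0.706, -0.0, 0.708]
wrist_force: [-0.2, -0.7, -0.2]
opening: 0.354
time_s: 19.45
eef_pos: [0.5436, -0.0333, 0.0099]
eef_rot: [0.0, 0.708, -0.0, -0.707]
wrist_force: [-0.1, 0.0, 0.0]
opening: 0.352
time_s: 19.95
eef_pos: [0.5429, -0.0331, 0.006]
eef_rot: [-0.0, -0.707, -0.0, 0.707]
wrist_force: [-0.2, -0.8, -0.8]
opening: 0.351
time_s: 20.45
eef_pos: [0.5429, -0.0332, 0.003]
eef_rot: [-0.0, -0.707, -0.0, 0.707]
wrist_force: [-0.3, 0.5, -0.5]
opening: 0.351
```

```bash
python3 -m jog '[1,0,0,0,35,2,0,0,0,35,3,0,0,0,35,3,0,0,0,35,3,0,0,0,35]'; python3 -m jog '[1,0,0,0,35,2,0,0,0,35,3,0,0,0,35,3,0,0,0,35,3,0,0,0,35]'; python3 -c "
from h import *
c=snap('wrist','pics/w7.png')"
```

```text
time_s: 20.95
eef_pos: [0.543, -0.0332, 0.0]
eef_rot: [-0.0, -0.707, -0.0, 0.707]
wrist_force: [-1.1, 0.7, -0.8]
opening: 0.354
time_s: 21.45
eef_pos: [0.543, -0.0332, -0.003]
eef_rot: [-0.0, -0.707, -0.0, 0.707]
wrist_force: [-0.1, 0.1, -0.1]
opening: 0.349
```

View pics/w7.png

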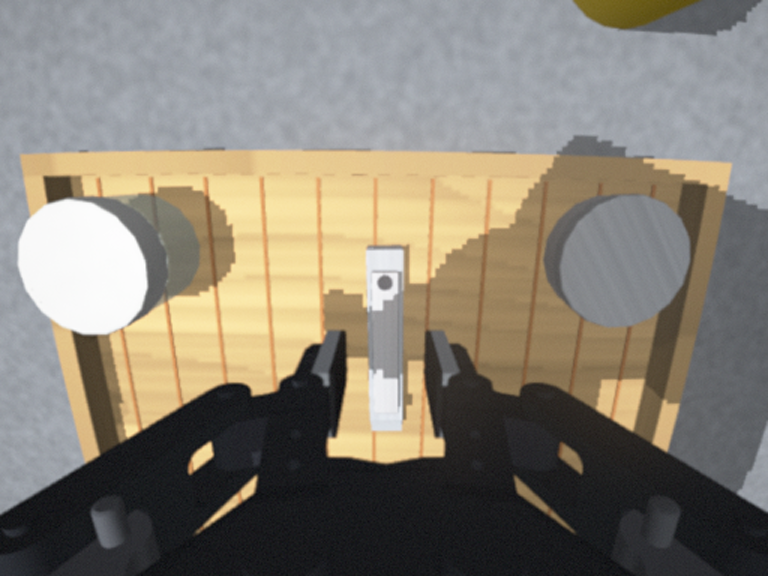

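The fingers straddle the clipper (jaws at x = 346 and 425, clipper 367–405) and there is still no floor contact. I'll close here.

```bash
python3 -m jog '[0,0,0,0,25,0,0,0,0,10,0,0,0,0,5,0,0,0,0,5,0,0,0,0,5]'; python3 -c "
from h import *
print(status.get_obs()['opening'])"
```

```text
time_s: 22.0
eef_pos: [0.543, -0.0332, -0.0029]
eef_rot: [0.0, 0.707, 0.0, -0.707]
wrist_force: [-0.4, -0.2, -0.2]
opening: 0.052
0.051917455048520356
```

```bash
python3 -c "
from h import *
c=optics.get_calibration('wrist');o,M=tool();p=o['eef_pos']
for dz in(0,.006,.012,.018,.025,.035):
  print(dz,*[(proj(c,p+[dx,.0149,dz])*1.5).round(0) for dx in(.011,-.011)],(proj(c,p+[.011,.0425,dz])*1.5).round(0))
snap('wrist','pics/w8.png',(190,140,330,320),3.2)"
```

```text
0 [353. 304.] [354. 350.] [291. 304.]
0.006 [352. 308.] [353. 355.] [288. 308.]
0.012 [351. 313.] [352. 361.] [285. 313.]
0.018 [350. 318.] [351. 368.] [281. 318.]
0.025 [348. 324.] [350. 376.] [277. 324.]
0.035 [346. 334.] [347. 388.] [270. 334.]
```

View pics/w8.png

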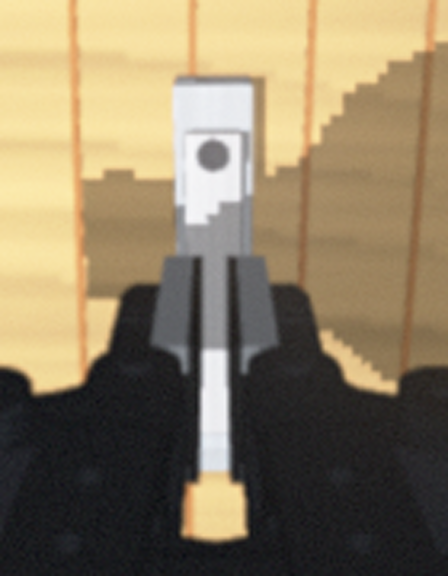

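The picture shows the finger ends still above the clipper; they occlude it, and their front edge at row 257 of the crop projects about 30 mm above the TCP. I'll open and feel downward in small steps.

```bash
python3 -c "
from h import *
c=optics.get_calibration('wrist')
print([(proj(c,q)*1.5).round() for q in([.583,-.033,.0215],[.5035,-.033,.0215],[.583,-.033,-.008],[.5035,-.033,-.008])])"
python3 -m jog '[0,0,0,0,35,0,0,0,0,35,1,0,0,0,35,3,0,0,0,35,4,0,0,0,35]'
for i in 1 2 3; do python3 -m jog '[1,0,0,0,35,2,0,0,0,35,3,0,0,0,35,3,0,0,0,35,3,0,0,0,35]'; done
```

```text
[array([387., 249.]), array([387., 436.]), array([386., 237.]), array([386., 399.])]
time_s: 22.55
eef_pos: [0.5428, -0.0331, -0.0072]
eef_rot: [-0.0, -0.707, -0.0, 0.707]
wrist_force: [-0.4, 0.6, -0.4]
opening: 0.352
time_s: 23.05
eef_pos: [0.543, -0.0332, -0.0099]
eef_rot: [-0.0, -0.707, -0.0, 0.707]
wrist_force: [0.4, -1.5, 0.1]
opening: 0.347
time_s: 23.55
eef_pos: [0.5429, -0.0331, -0.013]
eef_rot: [-0.0, -0.707, -0.0, 0.707]
wrist_force: [-0.1, -0.4, 0.8]
opening: 0.348
time_s: 24.05
eef_pos: [0.543, -0.0331, -0.016]
eef_rot: [-0.0, -0.707, -0.0, 0.707]
wrist_force: [1.2, -0.5, -0.1]
opening: 0.348
```

```bash
python3 -m jog '[0,0,0,0,25,0,0,0,0,10,0,0,0,0,5,0,0,0,0,5,0,0,0,0,5]'
```

```text
time_s: 24.55
eef_pos: [0.5432, -0.0332, -0.0156]
eef_rot: [0.0, 0.707, 0.0, -0.707]
wrist_force: [-1.0, 0.0, 3.4]
opening: 0.137
```

It's gripped now, at opening 0.137. I'll regrip 3 mm deeper for security.

```bash
python3 -m jog '[0,0,0,0,30,0,0,0,0,30,1,0,0,0,30,3,0,0,0,30,3,0,0,0,30]'; python3 -m jog '[0,0,0,0,20,0,0,0,0,5,0,0,0,0,5,0,0,0,0,5,0,0,0,0,5]'; python3 -m jog '[-3,0,0,0,5,-10,0,0,0,5,-20,0,0,0,5,-30,0,0,0,5,-40,0,0,0,5]'; python3 -m jog '[-20,0,0,0,5,-50,0,0,0,5,-60,0,0,0,5,-60,0,0,0,5,-60,0,0,0,5]'; python3 -c "
from h import *
c=snap('wrist','pics/w9.png');go([.527,.323,.07],[0,-1])"
```

```text
time_s: 25.05
eef_pos: [0.5431, -0.0332, -0.0188]
eef_rot: [-0.0, -0.707, -0.0, 0.707]
wrist_force: [-0.9, 0.3, 3.7]
opening: 0.3
time_s: 25.55
eef_pos: [0.5438, -0.0333, -0.0182]
eef_rot: [0.0, 0.708, -0.0, -0.707]
wrist_force: [-1.0, 1.3, 6.8]
opening: 0.141
time_s: 26.05
eef_pos: [0.5432, -0.0332, 0.0222]
eef_rot: [0.0, 0.707, 0.0, -0.707]
wrist_force: [0.8, 0.8, -0.3]
opening: 0.143
time_s: 26.55
eef_pos: [0.5426, -0.033, 0.0806]
eef_rot: [-0.0, -0.707, -0.0, 0.707]
wrist_force: [-0.5, 0.8, -1.4]
opening: 0.138
shift [  10.1 -355.9   15. ] yaw 0.008729221896160766
```

View pics/w9.png

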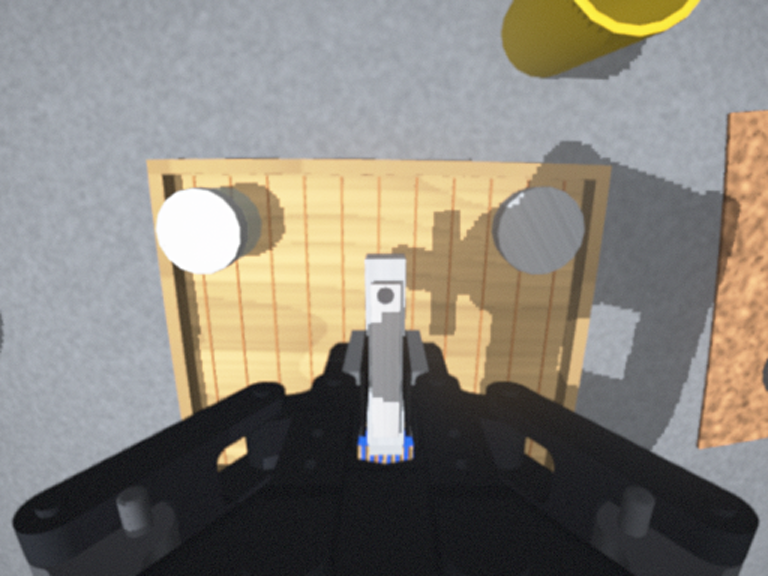

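The clipper is held level, from (385,257) to (385,455). I'll carry it to the dish.

```bash
python3 -m jog '[0,-20,1,0,5,0,-60,3,0,5,0,-105,5,0,5,0,-150,7,0,5,0,-190,8,0,5]'; python3 -m jog '[0,-45,2,0,5,0,-90,4,0,5,0,-130,6,0,5,0,-155,7,0,5,0,-166,7,0,5]';  python3 -m jog '[15,0,0,0,5,30,0,0,0,5,45,0,0,0,5,45,0,0,0,5,45,0,0,0,5]'; python3 -c "
from h import *
c=snap('wrist','pics/w10.png');go([.527,.323,-.020],[0,-1])"
```

```text
time_s: 27.1
eef_pos: [0.5333, 0.1586, 0.0793]
eef_rot: [-0.0, -0.706, -0.0, 0.708]
wrist_force: [1.0, -0.7, -0.4]
opening: 0.141
time_s: 27.6
eef_pos: [0.5262, 0.3248, 0.0792]
eef_rot: [-0.001, -0.706, -0.001, 0.708]
wrist_force: [0.6, -0.5, -0.5]
opening: 0.141
time_s: 28.1
eef_pos: [0.5276, 0.3216, 0.035]
eef_rot: [0.0, -0.706, 0.001, 0.708]
wrist_force: [0.6, -0.3, 0.2]
opening: 0.135
shift [56.  -0.9  1.2] yaw -0.05367325089849828
```

View pics/w10.png

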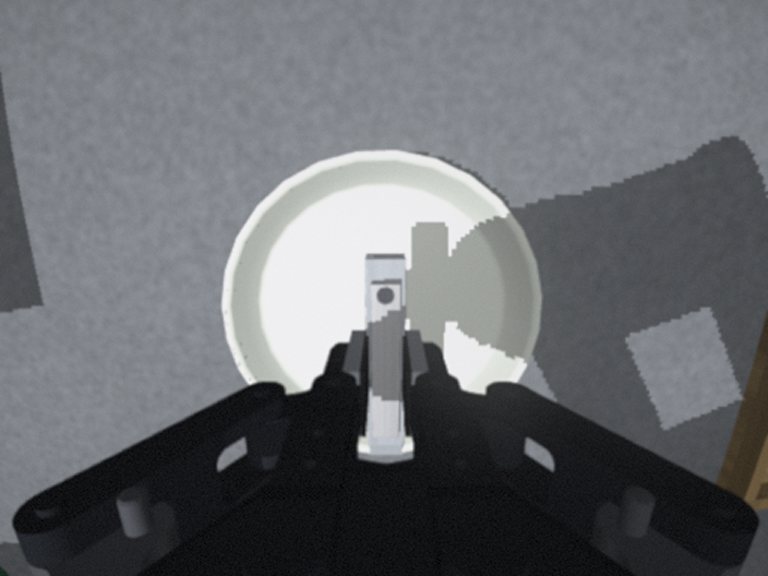

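The clipper is centred over the dish: rim from 222 to 542, middle 382, clipper at 385. I'll lower it.

```bash
python3 -m jog '[15,0,0,0,5,30,0,0,0,5,42,-1,0,0,5,48,-1,1,0,5,52,-1,1,0,5]'; python3 -m jog '[1,0,0,0,5,2,0,0,0,5,2,0,0,0,5,2,0,0,0,5,2,0,0,0,5]'; python3 -m jog '[1,0,0,0,5,2,0,0,0,5,2,0,0,0,5,2,0,0,0,5,2,0,0,0,5]'
```

```text
time_s: 28.65
eef_pos: [0.526, 0.3236, -0.0173]
eef_rot: [-0.0, -0.706, 0.0, 0.708]
wrist_force: [-0.0, 0.3, -0.1]
opening: 0.139
time_s: 29.15
eef_pos: [0.5272, 0.324, -0.0175]
eef_rot: [-0.0, 0.707, 0.0, -0.707]
wrist_force: [0.1, 0.3, -1.2]
opening: 0.139
time_s: 29.65
eef_pos: [0.5269, 0.3238, -0.0199]
eef_rot: [-0.0, -0.707, -0.0, 0.707]
wrist_force: [0.4, -0.3, -0.9]
opening: 0.142
```

```bash
python3 -m jog '[1,0,0,0,5,1.5,0,0,0,5,1.5,0,0,0,5,1.5,0,0,0,20,1.5,0,0,0,30]';python3 -m jog '[0,0,0,0,35,0,0,0,0,35,-10,0,0,0,35,-40,0,0,0,35,-80,0,0,0,35]'; python3 -m jog '[-50,0,0,0,60,-95,0,0,0,100,-120,0,0,0,100,-120,0,0,0,100,-120,0,0,0,100]'; python3 -c "
from h import *
c=snap('wrist','pics/w11.png')
print([(proj(c,q)*1.5).round() for q in([.567,.323,.0185],[.487,.323,.0185],[.607,.323,.018],[.447,.323,.018])])"
```

```text
time_s: 30.15
eef_pos: [0.5269, 0.3238, -0.0215]
eef_rot: [0.0, 0.707, 0.0, -0.707]
wrist_force: [0.8, -0.4, -0.2]
opening: 0.299
time_s: 30.65
eef_pos: [0.5251, 0.3231, 0.0579]
eef_rot: [-0.001, -0.706, 0.001, 0.709]
wrist_force: [1.2, -0.6, -0.2]
opening: 0.352
time_s: 31.15
eef_pos: [0.5271, 0.3239, 0.1796]
eef_rot: [-0.0, 0.708, 0.0, -0.707]
wrist_force: [-0.4, -0.0, -0.8]
opening: 1.0
[array([387., 209.]), array([387., 303.]), array([387., 159.]), array([387., 346.])]
```

View pics/w11.png

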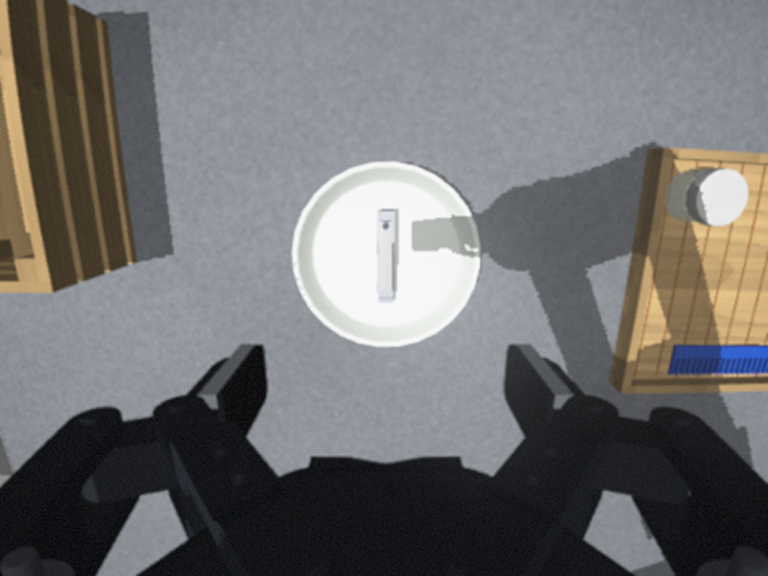

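The clipper lies flat in the middle of the dish: (387,209)–(387,302), exactly where a centred clipper projects (209/303). Pictures viewed: 15, so I'll rely on numbers from here. Next is the pump.

```bash
python3 -m jog '[0,40,3,0,100,0,88,6,0,100,0,136,9,0,100,0,184,12,0,100,0,232,16,0,100]'; python3 -m jog '[0,48,3,0,100,0,96,6,0,100,0,144,9,0,100,0,192,12,0,100,0,240,16,0,100]';python3 -m jog '[0,48,4,0,100,0,96,7,0,100,0,144,10,0,100,0,175,13,0,100,0,183,13,0,100]'; python3 -m jog '[0,0,0,0,100,0,0,0,0,100,0,0,0,0,100,0,0,0,0,100,0,0,0,0,100]'; python3 -c "
from h import *
c=optics.get_calibration('wrist');im=optics.camera('wrist');np.save('pics/w12.npy',im[:,:,::-1])
a=proj(c,[.482,-.332,.117]);print(a)
# white head: bright low-saturation blob near the prediction
h=cv2.cvtColor(im,cv2.COLOR_RGB2HSV);m=((h[:,:,1]<40)&(h[:,:,2]>175)).astype(np.uint8)
n,l,s,ce=cv2.connectedComponentsWithStats(m)
for i in range(1,n):
  if s[i,4]>60: print(s[i],ce[i].round(1))
go([.482,-.3318,.046],[0,-1])"
```

```text
time_s: 31.7
eef_pos: [0.5092, 0.0902, 0.1765]
eef_rot: [-0.0, -0.706, -0.0, 0.708]
wrist_force: [0.8, -0.4, -0.5]
opening: 1.002
time_s: 32.2
eef_pos: [0.4934, -0.1494, 0.1767]
eef_rot: [0.001, -0.706, -0.001, 0.708]
wrist_force: [0.5, -0.5, 0.2]
opening: 1.0
time_s: 32.7
eef_pos: [0.4802, -0.3338, 0.1762]
eef_rot: [0.002, -0.706, 0.001, 0.708]
wrist_force: [-0.8, 0.3, 0.3]
opening: 0.999
time_s: 33.2
eef_pos: [0.4824, -0.3302, 0.1788]
eef_rot: [0.001, 0.707, 0.0, -0.707]
wrist_force: [0.4, 0.2, 0.3]
opening: 1.0
[259.57408624 193.5361    ]
[    0     0   512   312 62221] [285.7 136.7]
[397   0  14   8  63] [404.    3.1]
[413   0  10  11  65] [418.    4.3]
[ 209   23   69   73 2211] [247.4  65.4]
[496  28  13  20  77] [500.5  36.5]
[ 9 52 20 12 87] [18.1 58.4]
[  59   71   40   44 1366] [78.9 92.5]
[ 326  177   61   37 1223] [357.4 191. ]
[ 301  259   47   57 1322] [326.6 290.9]
[ 390  328   46   47 1099] [411.3 350.9]
[ 99 345  25  19 249] [112.8 353.7]
[418 370  19  14 120] [426.9 376.4]
shift [132.8   1.3   0.4] yaw 0.07835872479536476
```

```bash
python3 -m jog '[20,1,0,0,100,45,1,0,0,100,70,1,0,0,100,95,1,0,0,100,110,1,0,0,100]'; python3 -m jog '[7,0,0,0,100,14,0,0,0,100,20,0,0,0,100,23,0,0,0,100,23,0,0,0,100]'; python3 -m jog '[0,0,0,0,80,0,0,0,0,60,0,0,0,0,40,0,0,0,0,40,0,0,0,0,40]'; python3 -m jog '[0,0,0,0,40,0,0,0,0,40,0,0,0,0,40,0,0,0,0,40,0,0,0,0,40]'
```

```text
time_s: 33.75
eef_pos: [0.4813, -0.3311, 0.0667]
eef_rot: [0.0, -0.707, -0.001, 0.708]
wrist_force: [-0.2, 0.6, 0.5]
opening: 1.0
time_s: 34.25
eef_pos: [0.4821, -0.3323, 0.0457]
eef_rot: [0.0, 0.707, 0.0, -0.707]
wrist_force: [-1.1, -0.4, -0.2]
opening: 1.0
time_s: 34.75
eef_pos: [0.4828, -0.3327, 0.0468]
eef_rot: [0.001, 0.708, -0.0, -0.707]
wrist_force: [-0.4, 0.6, 5.8]
opening: 0.597
time_s: 35.25
eef_pos: [0.4828, -0.3327, 0.0468]
eef_rot: [0.001, 0.708, -0.0, -0.707]
wrist_force: [-0.5, 1.3, 4.7]
opening: 0.598
```

```bash
python3 -m jog '[-8,0,0,0,40,-20,0,0,0,40,-35,0,0,0,40,-52,0,0,0,40,-66,0,0,0,40]'; python3 -m jog '[0,-20,-1,0,40,0,-55,-2,0,40,0,-95,-4,0,40,0,-135,-6,0,40,0,-175,-7,0,40]'; python3 -m jog '[0,-40,-1,0,40,0,-80,-3,0,40,0,-120,-4,0,40,0,-155,-5,0,40,0,-178,-6,0,40]'; python3 -m jog '[0,-5,0,0,40,0,-10,0,0,40,0,-10,0,0,40,0,-10,0,0,40,0,-10,0,0,40]'; python3 -c "
from h import *
go([.4955,.031,.0508],[0,-1])"
```

```text
time_s: 35.75
eef_pos: [0.4824, -0.3326, 0.1137]
eef_rot: [0.0, 0.707, -0.0, -0.707]
wrist_force: [0.3, 0.3, -2.9]
opening: 0.595
time_s: 36.25
eef_pos: [0.4884, -0.1548, 0.1116]
eef_rot: [0.0, -0.707, -0.0, 0.707]
wrist_force: [-0.1, -0.1, -3.2]
opening: 0.59
time_s: 36.75
eef_pos: [0.4938, 0.024, 0.1116]
eef_rot: [-0.0, -0.707, -0.001, 0.707]
wrist_force: [0.3, -1.3, -3.0]
opening: 0.596
time_s: 37.25
eef_pos: [0.495, 0.03, 0.1116]
eef_rot: [0.0, -0.707, 0.0, 0.707]
wrist_force: [-0.2, 0.2, -2.2]
opening: 0.597
shift [60.8 -1.1 -0.5] yaw -0.06651052061020835
```

```bash
python3 -m jog '[20,-1,0,0,40,38,-1,0,0,40,50,-1,0,0,40,56,-1,0,0,40,59,-1,0,0,40]'; python3 -m jog '[1,0,0,0,40,2,0,0,0,40,2.5,0,0,0,40,2.5,0,0,0,40,2.5,0,0,0,40]'
```

```text
time_s: 37.75
eef_pos: [0.4948, 0.0315, 0.0521]
eef_rot: [0.0, -0.707, 0.0, 0.707]
wrist_force: [0.1, -0.4, -2.4]
opening: 0.595
time_s: 38.25
eef_pos: [0.4956, 0.0318, 0.0508]
eef_rot: [0.0, 0.708, 0.0, -0.707]
wrist_force: [-0.7, 0.0, 2.7]
opening: 0.594
```

Contact. I'll release, rise, and go to the cup at (0.600, -0.318).

```bash
python3 -m jog '[0,0,0,0,70,0,0,0,0,85,0,0,0,0,100,0,0,0,0,100,-2,0,0,0,100]'; python3 -m jog '[-20,0,0,0,100,-50,0,0,0,100,-90,0,0,0,100,-120,0,0,0,100,-130,0,0,0,100]'; python3 -m jog '[0,30,-9,0,100,0,75,-22,0,100,0,120,-36,0,100,0,165,-50,0,100,0,205,-62,0,100]';  python3 -m jog '[0,40,-12,0,100,0,80,-24,0,100,0,120,-36,0,100,0,143,-43,0,100,0,143,-43,0,100]'; python3 -c "
from h import *
go([.600,-.3186,.045],[0,-1])"
```

```text
time_s: 38.75
eef_pos: [0.4947, 0.0319, 0.0519]
eef_rot: [-0.0, -0.707, -0.0, 0.707]
wrist_force: [-0.5, -0.3, 0.4]
opening: 1.0
time_s: 39.25
eef_pos: [0.4971, 0.0315, 0.1859]
eef_rot: [0.0, 0.709, -0.0, -0.705]
wrist_force: [0.7, -0.8, 0.4]
opening: 0.999
time_s: 39.75
eef_pos: [0.5569, -0.1751, 0.1809]
eef_rot: [0.0, -0.707, -0.0, 0.708]
wrist_force: [1.9, 0.5, 0.6]
opening: 1.0
time_s: 40.25
eef_pos: [0.5995, -0.3194, 0.1801]
eef_rot: [0.001, -0.707, 0.001, 0.708]
wrist_force: [-0.9, -0.6, 0.3]
opening: 0.999
shift [135.1  -0.7  -0.7] yaw -0.18554299473457547
```

```bash
python3 -m jog '[20,0,0,0,100,45,0,0,0,100,70,0,0,0,100,95,0,0,0,100,110,0,0,0,100]'; python3 -m jog '[7,0,0,0,100,14,0,0,0,100,20,0,0,0,100,24,0,0,0,100,24,0,0,0,100]'; python3 -m jog '[0,0,0,0,80,0,0,0,0,60,0,0,0,0,50,0,0,0,0,50,0,0,0,0,50]'; python3 -m jog '[0,0,0,0,50,0,0,0,0,50,0,0,0,0,50,0,0,0,0,50,0,0,0,0,50]'
```

```text
time_s: 40.75
eef_pos: [0.5984, -0.3138, 0.0687]
eef_rot: [0.001, -0.706, -0.001, 0.708]
wrist_force: [0.5, 0.4, -1.0]
opening: 1.003
time_s: 41.25
eef_pos: [0.6, -0.3162, 0.048]
eef_rot: [-0.0, -0.707, -0.0, 0.707]
wrist_force: [-0.0, 0.7, -0.3]
opening: 1.002
time_s: 41.75
eef_pos: [0.6008, -0.3169, 0.0496]
eef_rot: [0.001, 0.708, -0.001, -0.706]
wrist_force: [-1.1, 0.7, 6.2]
opening: 0.676
time_s: 42.25
eef_pos: [0.6008, -0.3169, 0.0496]
eef_rot: [0.001, 0.708, -0.001, -0.706]
wrist_force: [0.3, -1.0, 6.2]
opening: 0.676
```

```bash
python3 -m jog '[-8,0,0,0,50,-20,0,0,0,50,-35,0,0,0,50,-50,0,0,0,50,-62,0,0,0,50]'; python3 -m jog '[0,-20,10,0,50,0,-55,27,0,50,0,-95,46,0,50,0,-135,66,0,50,0,-170,84,0,50]'; python3 -m jog '[0,-30,15,0,50,0,-50,25,0,50,0,-60,29,0,50,0,-60,29,0,50,0,-60,29,0,50]'; python3 -c "
from h import *
go([.4865,-.0845,.0536],[0,-1])"
```

```text
time_s: 42.75
eef_pos: [0.6006, -0.3166, 0.1124]
eef_rot: [0.001, 0.708, -0.0, -0.707]
wrist_force: [0.1, -0.2, -1.8]
opening: 0.682
time_s: 43.25
eef_pos: [0.5151, -0.1445, 0.1109]
eef_rot: [0.0, 0.707, 0.0, -0.707]
wrist_force: [1.0, -0.1, -1.9]
opening: 0.677
time_s: 43.75
eef_pos: [0.488, -0.0871, 0.1108]
eef_rot: [0.0, 0.708, -0.0, -0.707]
wrist_force: [0.6, -0.7, -1.5]
opening: 0.679
shift [57.2 -2.6  1.6] yaw 0.016965170607988966
```

```bash
python3 -m jog '[20,-2,1,0,50,38,-2,1,0,50,48,-2,1,0,50,53,-2,1,0,50,56,-2,1,0,50]'; python3 -m jog '[1,0,0,0,50,2,0,0,0,50,2.5,0,0,0,50,2.5,0,0,0,50,2.5,0,0,0,50]'
```

```text
time_s: 44.25
eef_pos: [0.4863, -0.0848, 0.0539]
eef_rot: [0.0, -0.707, 0.0, 0.707]
wrist_force: [0.2, -0.7, -1.8]
opening: 0.678
time_s: 44.75
eef_pos: [0.4875, -0.0849, 0.0536]
eef_rot: [0.001, 0.708, -0.0, -0.706]
wrist_force: [-1.5, 0.4, 7.3]
opening: 0.676
```

```bash
python3 -m jog '[0,0,0,0,75,0,0,0,0,85,0,0,0,0,100,0,0,0,0,100,-2,0,0,0,100]'; python3 -m jog '[-20,0,0,0,100,-50,0,0,0,100,-90,0,0,0,100,-120,0,0,0,100,-130,0,0,0,100]'; python3 -m jog '[0,40,15,0,100,0,80,35,0,100,0,120,55,0,100,0,160,75,0,100,0,200,95,0,100]'; python3 -m jog '[0,45,10,0,100,0,90,20,0,100,0,135,30,0,100,0,170,40,0,100,0,180,45,0,100]'; python3 -m jog '[0,0,0,0,100,0,0,0,0,100,0,0,0,0,100,0,0,0,0,100,0,0,0,0,100]'; python3 -c "
from h import *
snap('top','pics/t13.png');a=np.load('pics/top0.npy')[150:260,205:335];b=np.load('pics/t13.npy')[150:260,205:335]
print(status.get_obs()['eef_pos'])
cv2.imwrite('pics/cmp.png',np.hstack([cv2.resize(x,None,fx=3,fy=3,interpolation=cv2.INTER_CUBIC) for x in(a,b)]))"
```

```text
time_s: 45.25
eef_pos: [0.4857, -0.084, 0.0533]
eef_rot: [0.0, -0.707, -0.0, 0.707]
wrist_force: [-0.5, 0.1, -0.2]
opening: 0.996
time_s: 45.75
eef_pos: [0.488, -0.085, 0.1874]
eef_rot: [0.001, 0.709, -0.001, -0.705]
wrist_force: [1.4, -0.6, -0.2]
opening: 0.998
time_s: 46.25
eef_pos: [0.3897, -0.2851, 0.1826]
eef_rot: [0.0, -0.707, -0.001, 0.707]
wrist_force: [0.6, -0.5, 0.2]
opening: 1.002
time_s: 46.75
eef_pos: [0.3443, -0.4671, 0.1822]
eef_rot: [0.001, -0.707, 0.001, 0.707]
wrist_force: [0.6, 1.7, -0.2]
opening: 1.001
time_s: 47.25
eef_pos: [0.3467, -0.4634, 0.1839]
eef_rot: [0.001, 0.707, 0.0, -0.707]
wrist_force: [0.2, 0.8, -0.5]
opening: 0.998
[ 0.34660133 -0.46358096  0.18386193]
```

View pics/cmp.png

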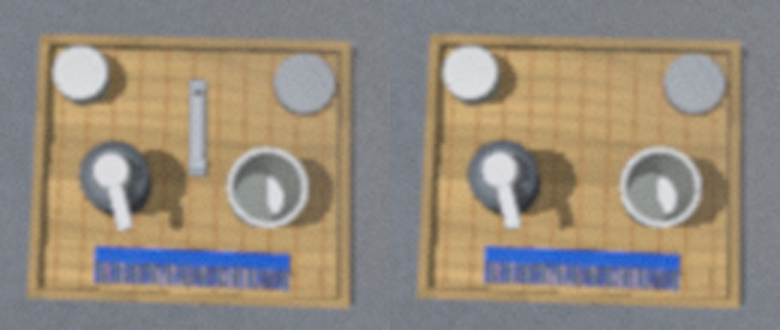

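Left is before, right is now. The pump head was at (112,171) and is now at (108,171); the cup was at (267,187) and is now at (270,187). That is about 2–3 mm each. Comb, jar and tin have not moved.

```bash
python3 -c "
from bench import hand_in
print(hand_in())"
```

```text
the job is handed in; nothing more can be done
None
```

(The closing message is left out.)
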